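# Check the brake lever stops short of the bar

### The job

Two handlebar controls from a ride-on garden railway engine are clamped to the bench; check the brake, the one with the red lever: with the outside of the fingers, press its lever gently from its outer side towards the bar until it comes up against its stop, and hold it there for a good second. Then ease the lever back out under control, without letting it snap, until it is fully out, and finish clear of it. Nothing is to be gripped: touch only the red lever, not its inner side nor the rubber grip, and leave the black lever and everything else on the bench as they are.

Things in the scene. Friction and masses are not known exactly. Their poses are not given: they have to be found in the camera images.
- brake_stand: stand fixed to the bench, left or right, yaw within 0.35 rad. Base plate 110 (x) x 170 (y) x 12 mm, origin centred under it. Handlebar along y with a black rubber grip 32 mm thick, axis 110 mm high above the centre line, top of all 130 mm. RED lever on the bar's -x side, same height, pivot at x -42, y +55 mm, free end towards -y, at rest 76 mm from the bar's axis.
- brake_lever (a joint): red hand lever: 0 = sprung fully out, grows as pressed, 0.34 rad = firm stop, the blade's end still about 16 mm clear of the rubber grip. Turns about the vertical through brake_hinge, counter-clockwise from above when pressed. The spring pushes back with 3.5 N at brake_press at rest, 9 N at the stop, and snaps the lever out if let go.
- brake_press (a point): mid-height point, 110 mm above the bench, on the flat outer face of the red lever, 85 mm from the pivot. Blade 115 mm long, 22 high, 10 thick, with an upright round end of 8 mm radius. Turns with the lever: -x points out of the outer face (press along +x), -y along the blade to its free end, z up. Below it is free down to the base plate.
- brake_hinge (a point): pivot axis of the red lever, at the blade's mid-height, 110 mm above the bench; its axes turn with the lever like those of brake_press.
- clutch_stand: the other stand fixed to the bench, to be left alone. Base plate 110 (x) x 170 (y) x 12 mm, origin centred under it. Handlebar along y with a black rubber grip 32 mm thick, axis 110 mm high above the centre line, top of all 130 mm. BLACK lever on the bar's -x side, same height, pivot at x -42, y +55 mm, free end towards -y, at rest 76 mm from the bar's axis.
- clutch_lever (a joint): black lever of the clutch stand, 0 = fully out, 0.34 = stop; to be left alone.
- jar: loose glass paint jar with red cap, 44 mm diameter, 70 mm high, origin at the centre of its underside; stands in front, between the stands; to be left alone.
- can: loose spray can with brown cap, 56 mm diameter, 170 mm high, origin at the centre of its underside; to be left alone.
- girder: loose copper-brown model bridge girder, 240 mm (y) by 40 (x) by 50 mm high, origin at the centre of its underside; lies to the right of the stands; to be left alone.
Not all that is in view belongs to the job. Leave any blue or purple look-alike of the brake_stand alone.

How it is judged:
By the outcome, as a careful person would: the job done as asked, in the order asked, and still so for the second after the job is handed in, with the robot touching nothing.
It also fails if it takes over 54 s, if anything falls off the work surface, if the arm or the gripper's body presses on something with over 40 N, if the wrist force passes 120 N, or if a joint passes its speed limit or range.

### The arm

A 7-joint arm with a two-finger parallel gripper is mounted at the origin on the work surface. World frame = base frame: x ahead of the robot, y to its left, z up, the work surface at z = 0. Lengths are in m, angles in rad, forces in N, time in s.
With the tool pointing down it reaches from about 0.4 to 0.85 m from the base axis. Payload 10.4 kg.
Tool frame: the origin (TCP) lies at the centre of the arm's flange, where the gripper is bolted on; the fingertips stand 173 mm ahead of it and the grasp point (between the pads) lies 155 mm ahead of it; z points along the fingers, y is the direction in which the jaws open and shut (so a half turn about z gives the same grasp; the last joint's range is limited). The gripper opens to 85 mm and grips with 20 to 120 N. Pads are 22 mm wide; open, the fingers measure 114 mm over their backs; the gripper's body (76 mm by 85 mm) begins 54 mm behind the grasp point. The pads swing forward as they close: fully open they stand 13 mm farther back than shut.
Start: joints at [-1.288, 0.332, -0.065, 1.46, 0.022, 1.35, -0.088], TCP at [0.188, 0.596, 0.405] pointing down, gripper open.
Joint ranges: [-2.6, 2.6], [-0.5, 2.12], [-1.47, 1.34], [0.16, 2.42], [-1.27, 4.41], [0.06, 2.06], [-2.6, 2.6]. Speed limits (rad/s): [2.22, 2.22, 2.79, 2.79, 3.14, 3.14, 3.14].

### API

Orientations are given as a unit quaternion [w, x, y, z].
In Python, from cell import * gives the robot as it stands.
- The arm moves only by the tool apply_moves, never from a script. Its argument "commands" is a list of rows, each a list of 7 numbers: the shift along the tool's x, y, z in units of 30 mm (1.0 is 30 mm), then the turn, a rotation vector about the tool's x, y, z in units of 5 degrees (1.0 is 5 degrees), then the opening, from -1 (shut) to 1 (fully open), so that 0 is half open. In form: [[dx, dy, dz, ax, ay, az, hand], ...]. A call has 1 to 20 rows; each row is the pose to reach, as a shift and turn from the pose commanded when the call began, along the tool's axes at that moment; what a row does not reach only later rows make up. A row lasts 1/12 s, in which the tool goes at most 41.7 mm and 7.16 degrees, less where a joint would pass 70% of its speed; a pose out of reach is approached as far as the arm can. A call with a gripper value outside its range is refused whole. The fingers move at their own pace and stop on an object; "squeeze" is the grip in N (left out, the last holds). Time passes only in rows, so rows that repeat a pose let the fingers close. It gives the time, the measured TCP pose, the force and the opening at its end, in the units of the state.
- read_state(): the state, without advancing time (a new reading comes with each control period).
- capture(name): name is "side" or "top"; returns a dict with "image" (384x512x3 uint8, red, green, blue), "fx", "fy", "cx", "cy" (pixels), "world_to_cam" (4x4, takes a point from world to camera coordinates). Camera axes: x right, y down, z forward; pixel columns grow to the right and rows downward; lengths in m; the calibration is good to about 2 mm. A picture is of the moment at which its call begins. There is no depth.
- sign_off(): hands the job in, once; it reports no verdict.
The state is a dict: "time": time; "joints": joint angles; "joint_velocities": joint speeds; "tau": joint torques, N m; "position": TCP position; "eef_rot": TCP orientation; "wrist_force": force on the tool from outside, world axes, zero at the start; "wrist_torque": the same for the moment, N m; "opening": opening from 0.0 (shut) to 1.0 (fully open).
Only numpy, scipy, OpenCV 4.12 (cv2) and the standard library are available. Lean on these libraries where they do the work, as an engineer would, in place of code of your own. Each camera call takes 0.05 s, during which the arm holds its last target.

## Working session

There is one attempt and no reset: what is moved stays moved. The work goes in short steps, Python scripts to look and compute and a tool call to move; the robot and the scene stay as the last step left them, time stands still between calls to the robot, and variables do not carry over. Pictures are saved under pics/ and viewed, and the job is handed in when it is done.

Besides the shell and the picture viewer there is one more tool, called after "Request:" as name(argument=value, ...), one argument or row to a line, values as JSON. apply_moves: Moves the arm, as the interface text tells. Its arguments: {"type":"object","properties":{"commands":{"type":"array","items":{"type":"array","items":{"type":"number"}}},"squeeze":{"type":"number"}},"required":["commands"]}

```bash
mkdir -p pics; ls
python3 - <<'E'
from cell import *
import cv2
print(read_state())
for n in ["top","side"]:
    c=capture(n); cv2.imwrite(f"pics/{n}0.png",c["image"][:,:,::-1])
    print(n,c["fx"],c["fy"],c["cx"],c["cy"],c["world_to_cam"].tolist() if hasattr(c["world_to_cam"],'tolist') else c["world_to_cam"])
E
```

```text
pics
{'time': 0.0, 'joints': array([-1.28757298,  0.33286984, -0.0647248 ,  1.46095758,  0.02159583,
        1.34985051, -0.08850035]), 'joint_velocities': array([ 0.00021659, -0.0004695 , -0.00054216,  0.00073625,  0.00075557,
        0.00019475, -0.00022886]), 'tau': array([-8.39504137e-04, -6.25450373e+01,  4.87658079e-02, -3.91606307e+01,
        1.62073423e-02,  9.84915532e-03, -3.71363262e-05]), 'position': array([0.18811632, 0.59588555, 0.40390931]), 'eef_rot': array([-8.05259559e-05,  1.52294938e-01,  9.88334847e-01, -6.90241934e-04]), 'wrist_force': array([ 0.45429756, -0.37108733,  0.06006386]), 'wrist_torque': array([-0.05468018,  0.0909789 ,  0.04029533]), 'opening': 0.9964130308170794}
top 350.1919613618183 350.1919613618183 259.84997513084596 193.87615636519538 [[0.015466783327596276, -0.9998771523998412, -0.0025414016372790967, 0.04839847818498481], [-0.9916608003695159, -0.015014353497877565, -0.1279977585722978, 0.49992848953055885], [0.1279438768522693, 0.004499921979940283, -0.9917712009723744, 1.2751038873143465], [0.0, 0.0, 0.0, 1.0]]
side 400.5726730323568 400.5726730323568 254.82249595290608 192.65991691734234 [[0.8331392962272789, -0.5527563928433583, 0.01841964312122664, -0.38164491822663493], [-0.41564715459236107, -0.6477580634294829, -0.6384723440693105, 0.2947691768886861], [0.36485114219526366, 0.5242803271465418, -0.7694243189592637, 1.1694843467439264], [0.0, 0.0, 0.0, 1.0]]
```

View pics/top0.png

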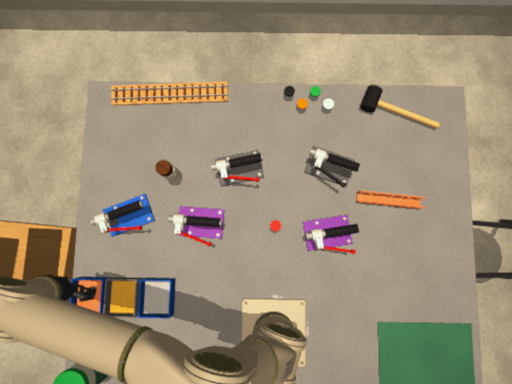

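View pics/side0.png

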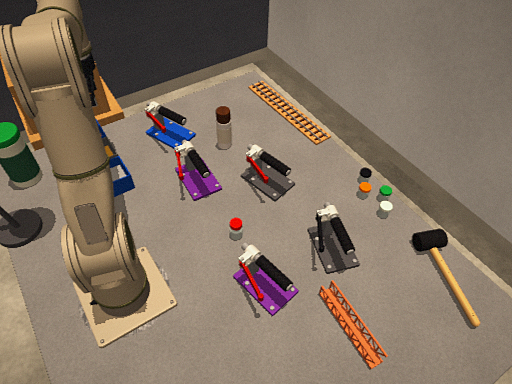

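The top view has four red-lever stands: one on a dark base (240,168), one on blue (125,215) and two on purple (198,223 and 330,235). The black-lever stand is at (333,165). By the description, the brake is the dark-based one at (240,168). I'll check that with a close crop.

Run:
```python
from cell import *
import cv2,numpy as np
a=cv2.imread("pics/top0.png");b=cv2.imread("pics/side0.png")
cv2.imwrite("pics/crop_t.png",cv2.resize(a[135:200,200:280],None,fx=9,fy=9,interpolation=cv2.INTER_CUBIC))
cv2.imwrite("pics/crop_s.png",cv2.resize(b[135:205,230:305],None,fx=8,fy=8,interpolation=cv2.INTER_CUBIC))
```

```text
(no output)
```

View pics/crop_t.png

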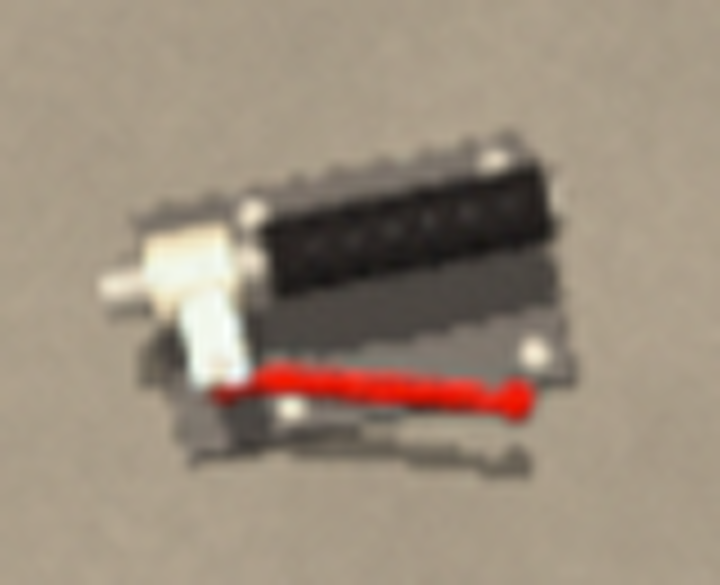

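View pics/crop_s.png

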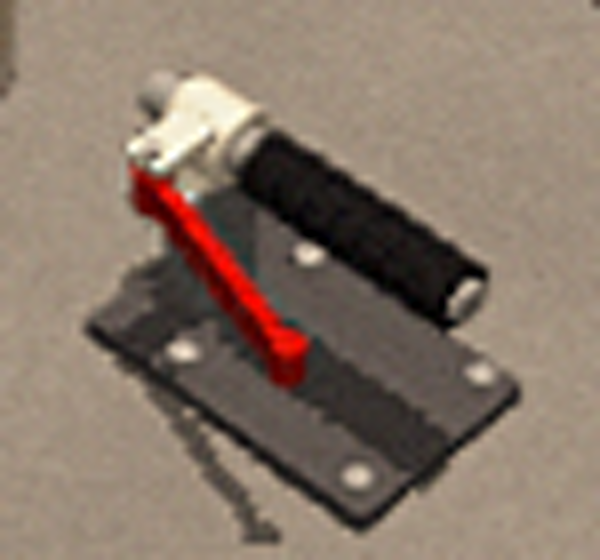

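```bash
cat > h.py <<'E'
import numpy as np
T=dict(f=350.19196,c=(259.84998,193.87616),M=np.array([[0.015466783327596276, -0.9998771523998412, -0.0025414016372790967, 0.04839847818498481], [-0.9916608003695159, -0.015014353497877565, -0.1279977585722978, 0.49992848953055885], [0.1279438768522693, 0.004499921979940283, -0.9917712009723744, 1.2751038873143465]]))
S=dict(f=400.57267,c=(254.8225,192.65992),M=np.array([[0.8331392962272789, -0.5527563928433583, 0.01841964312122664, -0.38164491822663493], [-0.41564715459236107, -0.6477580634294829, -0.6384723440693105, 0.2947691768886861], [0.36485114219526366, 0.5242803271465418, -0.7694243189592637, 1.1694843467439264]]))
def proj(C,p):
    q=C['M']@np.append(p,1); return np.array([q[0],q[1]])/q[2]*C['f']+C['c']
def ray(C,uv,z):
    d=np.array([(uv[0]-C['c'][0])/C['f'],(uv[1]-C['c'][1])/C['f'],1])
    R=C['M'][:,:3];t=C['M'][:,3];o=-R.T@t;w=R.T@d
    return o+w*(z-o[2])/w[2]
E
python3 - <<'E'
from h import *
from scipy.optimize import least_squares
tp=lambda u,v:np.array([(u+.5)/9-.5+200,(v+.5)/9-.5+135])
sp=lambda u,v:np.array([(u+.5)/8-.5+230,(v+.5)/8-.5+135])
a=.115*np.cos(np.arcsin(34/115))
tip=(-.076,.055-a,.121)
obs=[(T,tp(522,138),(.055,-.085,.012)),(T,tp(575,380),(-.055,-.085,.012)),(T,tp(193,462),(-.055,.085,.012)),(T,tp(135,215),(.055,.085,.012)),
(S,sp(86,322),(-.055,.085,.012)),(S,sp(362,515),(-.055,-.085,.012)),(S,sp(520,385),(.055,-.085,.012)),
(T,tp(517,396),tip),(S,sp(288,342),tip)]
def w(p,m):
    c,s=np.cos(p[2]),np.sin(p[2]); return np.array([p[0]+c*m[0]-s*m[1],p[1]+s*m[0]+c*m[1],m[2]])
f=lambda p,n=99:np.concatenate([proj(C,w(p,m))-o for C,o,m in obs[:n]])
for n in(7,9):
    r=least_squares(f,[.6,.07,.1],args=(n,)); print(r.x); print(f(r.x).reshape(-1,2).round(2).tolist())
for C,o,m in obs: print(ray(C,o,m[2]).round(4), w(r.x,m).round(4))
p=r.x
print('hinge',w(p,(-.042,.055,.11)),'tip',w(p,tip))
E
```

```text
[0.60207184 0.13678657 0.23141675]
[[0.26, -0.65], [0.53, -0.08], [-0.68, 0.27], [0.04, 0.07], [-0.57, -0.46], [-0.12, 0.69], [0.32, -0.22], [0.13, 0.24], [-0.15, 0.06]]
[0.60223975 0.13686412 0.23216116]
[[0.22, -0.71], [0.51, -0.14], [-0.68, 0.24], [0.01, 0.04], [-0.55, -0.48], [-0.07, 0.65], [0.35, -0.27], [0.13, 0.18], [-0.1, 0.02]]
[0.6725 0.0676 0.012 ] [0.6753 0.0668 0.012 ]
[0.5677 0.0434 0.012 ] [0.5683 0.0415 0.012 ]
[0.5301 0.2044 0.012 ] [0.5292 0.2069 0.012 ]
[0.6364 0.2323 0.012 ] [0.6362 0.2322 0.012 ]
[0.5296 0.2039 0.012 ] [0.5292 0.2069 0.012 ]
[0.5702 0.0437 0.012 ] [0.5683 0.0415 0.012 ]
[0.6735 0.0665 0.012 ] [0.6753 0.0668 0.012 ]
[0.5415 0.0664 0.121 ] [0.5409 0.066  0.121 ]
[0.5412 0.0659 0.121 ] [0.5409 0.066  0.121 ]
hinge [0.54871208 0.18072514 0.11      ] tip [0.54090075 0.06599073 0.121     ]
```

The fit holds: residuals are below 0.75 px, and the lever tip agrees in both cameras to 1 mm. Next I'll plan the poses.

```bash
cat >> h.py <<'E'
from scipy.spatial.transform import Rotation as R
HX=np.array([.5487,.1807]); YAW0=.2322-np.arcsin(34/115)
def pose(th,gap,ztcp,along=.085,half=.0145):
    a=YAW0+th; c,s=np.cos(a),np.sin(a); m=(-.005-half-gap,-along)
    p=np.array([HX[0]+c*m[0]-s*m[1],HX[1]+s*m[0]+c*m[1],ztcp])
    y=np.array([c,s,0]);z=np.array([0,0,-1.]);x=np.cross(y,z)
    return p,R.from_matrix(np.c_[x,y,z])
def rel(p0,q0,p,r):
    r0=R.from_quat([q0[1],q0[2],q0[3],q0[0]])
    return np.r_[r0.inv().apply(p-p0)/.03,np.degrees((r0.inv()*r).as_rotvec())/5]
E
python3 - <<'E'
from cell import *
from h import *
s=read_state()
print(s['time'],YAW0)
p,r=pose(0,.03,.40); print(p,rel(s['position'],s['eef_rot'],p,r).round(3))
print('purple grip/lever', ray(T,(205,222),.11),ray(T,(213,245),.11))
E
```

```text
0.1 -0.0679381398839852
[0.49354389 0.09925644 0.4       ] [-1.4692e+01 -1.2722e+01  1.5100e-01 -1.1000e-02  1.0000e-02  1.5274e+01]
purple grip/lever [0.38769354 0.24471712 0.11      ] [0.30907089 0.21433795 0.11      ]
```

Request:
apply_moves(
  commands=[
    [-0.3, -0.25, 0, 0, 0, 0.3, -1],
    [-0.9, -0.75, 0, 0, 0, 0.9, -1],
    [-1.6, -1.4, 0, 0, 0, 1.7, -1],
    [-2.4, -2.1, 0, 0, 0, 2.5, -1],
    [-3.2, -2.8, 0, 0, 0, 3.3, -1],
    [-4.0, -3.5, 0, 0, 0, 4.2, -1],
    [-4.9, -4.2, 0, 0, 0, 5.1, -1],
    [-5.8, -5.0, 0, 0, 0, 6.0, -1],
    [-6.7, -5.8, 0, 0, 0, 7.0, -1],
    [-7.6, -6.6, 0, 0, 0, 7.9, -1],
    [-8.5, -7.4, 0, 0, 0, 8.8, -1],
    [-9.4, -8.1, 0, 0, 0, 9.8, -1],
    [-10.3, -8.9, 0, 0, 0, 10.7, -1],
    [-11.2, -9.7, 0, 0, 0, 11.6, -1],
    [-12.0, -10.4, 0, 0, 0, 12.5, -1],
    [-12.8, -11.1, 0, 0, 0, 13.3, -1],
    [-13.5, -11.7, 0, 0, 0, 14.0, -1],
    [-14.1, -12.2, 0, 0, 0, 14.7, -1],
    [-14.5, -12.55, 0, 0, 0, 15.1, -1],
    [-14.7, -12.72, 0.15, 0, 0, 15.27, -1],
  ],
)

```text
time: 1.77
position: [0.4945, 0.0968, 0.4007]
eef_rot: [0.0, 0.732, 0.681, 0.001]
wrist_force: [-1.1, 0.6, -0.1]
opening: 0.0
```

Request:
apply_moves(
  commands=[
    [0, 0, 0, 0, 0, 0, -1],
    [0, 0, 0, 0, 0, 0, -1],
    [0, 0, 0, 0, 0, 0, -1],
  ],
)

```text
time: 2.02
position: [0.4932, 0.1007, 0.3999]
eef_rot: [-0.0, 0.73, 0.684, -0.0]
wrist_force: [-0.4, 0.3, 0.6]
opening: 0.003
```

Run:
```python
from cell import *
from h import *
import cv2
s=read_state(); print({k:s[k] for k in('time','position','eef_rot','wrist_force','opening','joints')})
p,r=pose(0,.03,.267); print(p,rel(s['position'],s['eef_rot'],p,r).round(3))
c=capture("side"); cv2.imwrite("pics/side1.png",cv2.resize(c["image"][:,:,::-1],(800,600)))
c=capture("top"); cv2.imwrite("pics/top1.png",cv2.resize(c["image"][:,:,::-1],(800,600)))
```

```text
{'time': 2.0167, 'position': array([0.49322262, 0.1007486 , 0.39994276]), 'eef_rot': array([-3.92658776e-04,  7.29594707e-01,  6.83879661e-01, -1.34391197e-04]), 'wrist_force': array([-0.35182786,  0.3486456 ,  0.60539671]), 'opening': 0.002526814918165742, 'joints': array([-0.73024147,  0.05507855,  0.45831661,  1.80490066, -0.02596275,
        1.28797975, -0.32992732])}
[0.49354389 0.09925644 0.267     ] [-5.000e-02  1.700e-02  4.431e+00 -9.000e-03 -4.000e-03  3.800e-02]
```

View pics/side1.png

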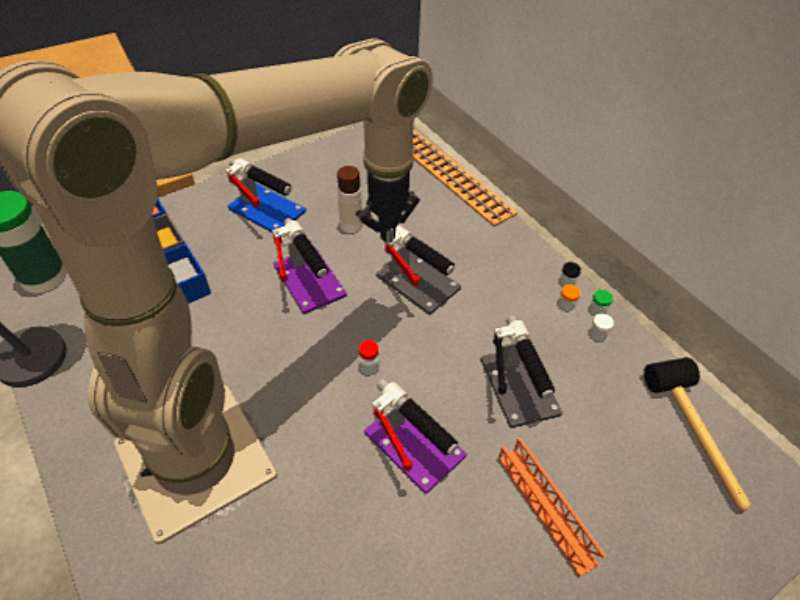

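View pics/top1.png

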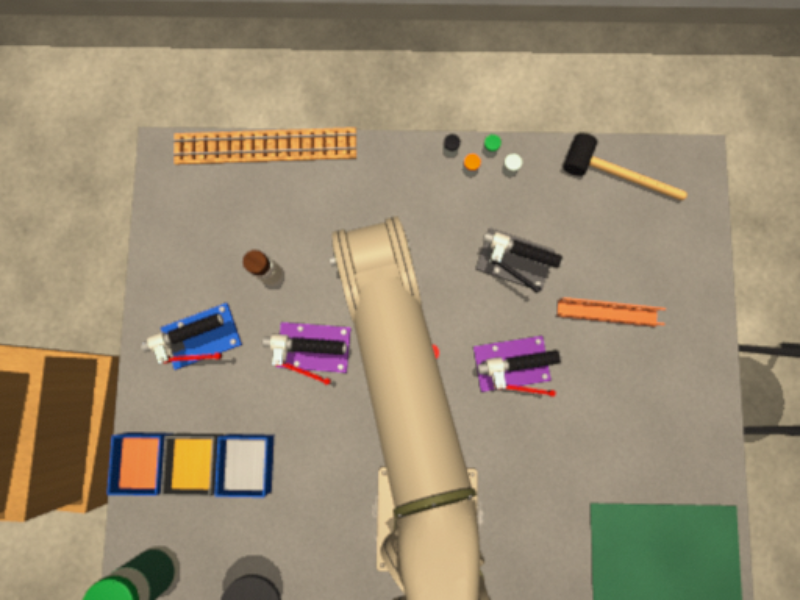

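The side view shows the shut gripper at (390,205), above the brake's outer side and clear of everything. Now I'll lower it to fingertip height z ≈ 0.094, with about 30 mm between the fingers and the lever.

Request:
apply_moves(
  commands=[
    [0, 0, 0.1, 0, 0, 0, -1],
    [0, 0, 0.3, 0, 0, 0, -1],
    [0, 0, 0.6, 0, 0, 0, -1],
    [0, 0, 0.9, 0, 0, 0, -1],
    [0, 0, 1.2, 0, 0, 0, -1],
    [0, 0, 1.5, 0, 0, 0, -1],
    [0, 0, 1.8, 0, 0, 0, -1],
    [0, 0, 2.1, 0, 0, 0, -1],
    [0, 0, 2.4, 0, 0, 0, -1],
    [0, 0, 2.7, 0, 0, 0, -1],
    [0, 0, 3.0, 0, 0, 0, -1],
    [0, 0, 3.3, 0, 0, 0, -1],
    [0, 0, 3.6, 0, 0, 0, -1],
    [0, 0, 3.85, 0, 0, 0, -1],
    [0, 0, 4.1, 0, 0, 0, -1],
    [0, 0, 4.3, 0, 0, 0, -1],
    [0, 0, 4.4, 0, 0, 0, -1],
    [0, 0, 4.43, 0, 0, 0, -1],
    [0, 0, 4.43, 0, 0, 0, -1],
    [0, 0, 4.43, 0, 0, 0, -1],
  ],
)

```text
time: 3.78
position: [0.494, 0.0994, 0.2676]
eef_rot: [0.0, 0.731, 0.683, 0.0]
wrist_force: [-0.4, -0.3, 0.5]
opening: 0.001
```

Run:
```python
from cell import *
from h import *
import cv2
s=read_state(); print({k:s[k] for k in('time','position','eef_rot','wrist_force','opening')})
p,r=pose(0,.0,.267); print(p,rel(s['position'],s['eef_rot'],p,r).round(3))
c=capture("side")["image"][:,:,::-1]; cv2.imwrite("pics/side2.png",cv2.resize(c[100:200,200:310],(770,700))[:600])
```

```text
{'time': 3.7833, 'position': array([0.49397822, 0.09937887, 0.26761818]), 'eef_rot': array([7.77663703e-05, 7.30614934e-01, 6.82789660e-01, 3.03452954e-04]), 'wrist_force': array([-0.3547525 , -0.2913292 ,  0.52284443]), 'opening': 0.0013919186511061902}
[0.52347468 0.09721986 0.267     ] [-0.005  0.986  0.021  0.006 -0.004  0.003]
```

View pics/side2.png

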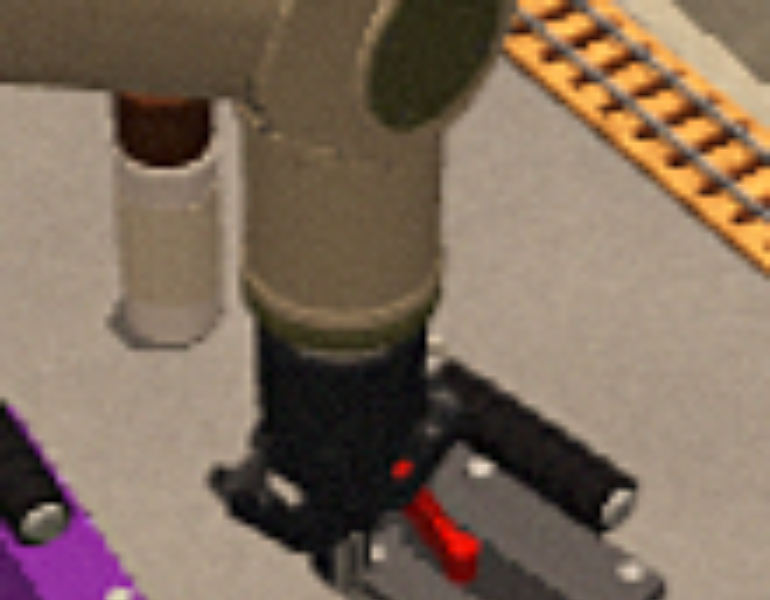

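Run:
```python
from h import *
from scipy.optimize import fsolve
for uv in [(215,480),(230,500),(445,385),(455,410)]:
    px=np.array([uv[0]/7+200,uv[1]/7+100])
    print(uv,fsolve(lambda v:proj(S,[.494+v[0],.0994-.068*v[0],.0945+v[1]])-px,[.04,.06]).round(4))
print((proj(S,[.494,.0994,.0945])-[200,100])*7)
```

```text
(215, 480) [-0.0607  0.0964]
(230, 500) [-0.0537  0.0798]
(445, 385) [0.0565 0.0991]
(455, 410) [0.0626 0.08  ]
[334.64985764 574.183406  ]
```

Elbow links are 75 mm or more above the fingertips, at z ≥ 0.17, so the bar at 0.13 stays clear. Now I'll move up to the lever.

Request:
apply_moves(
  commands=[
    [0, 0.05, 0, 0, 0, 0, -1],
    [0, 0.15, 0, 0, 0, 0, -1],
    [0, 0.25, 0, 0, 0, 0, -1],
    [0, 0.35, 0, 0, 0, 0, -1],
    [0, 0.45, 0, 0, 0, 0, -1],
    [0, 0.55, 0, 0, 0, 0, -1],
    [0, 0.65, 0, 0, 0, 0, -1],
    [0, 0.72, 0, 0, 0, 0, -1],
    [0, 0.78, 0, 0, 0, 0, -1],
    [0, 0.82, 0, 0, 0, 0, -1],
    [0, 0.84, 0, 0, 0, 0, -1],
    [0, 0.84, 0, 0, 0, 0, -1],
    [0, 0.84, 0, 0, 0, 0, -1],
  ],
)

```text
time: 4.92
position: [0.5189, 0.0977, 0.2673]
eef_rot: [-0.0, 0.731, 0.683, 0.0]
wrist_force: [0.1, 0.5, 0.2]
opening: 0.0
```

Request:
apply_moves(
  commands=[
    [0, 0.03, 0, 0, 0, 0, -1],
    [0, 0.06, 0, 0, 0, 0, -1],
    [0, 0.08, 0, 0, 0, 0, -1],
    [0, 0.08, 0, 0, 0, 0, -1],
    [0, 0.08, 0, 0, 0, 0, -1],
  ],
)

```text
time: 5.33
position: [0.5214, 0.0975, 0.2673]
eef_rot: [-0.0, 0.731, 0.683, 0.0]
wrist_force: [0.4, -0.5, 0.7]
opening: -0.004
```

Request:
apply_moves(
  commands=[
    [0, 0.02, 0, 0, 0, 0, -1],
    [0, 0.04, 0, 0, 0, 0, -1],
    [0, 0.06, 0, 0, 0, 0, -1],
    [0, 0.06, 0, 0, 0, 0, -1],
    [0, 0.06, 0, 0, 0, 0, -1],
  ],
)

```text
time: 5.75
position: [0.5232, 0.0974, 0.2673]
eef_rot: [-0.0, 0.731, 0.683, 0.0]
wrist_force: [0.4, 0.9, -0.5]
opening: -0.002
```

Request:
apply_moves(
  commands=[
    [0, 0.02, 0, 0, 0, 0, -1],
    [0, 0.04, 0, 0, 0, 0, -1],
    [0, 0.06, 0, 0, 0, 0, -1],
    [0, 0.06, 0, 0, 0, 0, -1],
    [0, 0.06, 0, 0, 0, 0, -1],
  ],
)

```text
time: 6.17
position: [0.5247, 0.0973, 0.2672]
eef_rot: [-0.0, 0.731, 0.683, -0.0]
wrist_force: [-2.9, -0.2, 2.2]
opening: 0.0
```

Request:
apply_moves(
  commands=[
    [0, 0.02, 0, 0, 0, 0, -1],
    [0, 0.04, 0, 0, 0, 0, -1],
    [0, 0.06, 0, 0, 0, 0, -1],
    [0, 0.06, 0, 0, 0, 0, -1],
    [0, 0.06, 0, 0, 0, 0, -1],
  ],
)

```text
time: 6.58
position: [0.5267, 0.0971, 0.2672]
eef_rot: [-0.0, 0.731, 0.683, -0.0]
wrist_force: [-3.6, -1.1, 2.4]
opening: -0.0
```

Contact came at x ≈ 0.5245, within 1 mm of the prediction, at 3.6 N (3.5 N expected). Next I'll work out the arc about the hinge.

Run:
```python
from cell import *
from h import *
s=read_state();print(s['position'],s['wrist_force'])
for th in np.arange(.03,.39,.03):
    p,r=pose(th,-.001,.267); print(round(th,3),p.round(4),rel(s['position'],s['eef_rot'],p,r).round(3))
```

```text
[0.52667298 0.0970936  0.2672199 ] [-3.64681065 -1.05678364  2.4200213 ]
0.03 [0.527  0.0965 0.267 ] [-0.02   0.012  0.007 -0.004  0.001 -0.34 ]
0.06 [0.5295 0.0958 0.267 ] [-0.035  0.098  0.007 -0.004  0.001 -0.683]
0.09 [0.5321 0.0953 0.267 ] [-4.700e-02  1.840e-01  7.000e-03 -4.000e-03  1.000e-03 -1.027e+00]
0.12 [0.5346 0.0949 0.267 ] [-5.700e-02  2.700e-01  7.000e-03 -4.000e-03  1.000e-03 -1.371e+00]
0.15 [0.5372 0.0945 0.267 ] [-6.400e-02  3.570e-01  7.000e-03 -4.000e-03  1.000e-03 -1.715e+00]
0.18 [0.5398 0.0942 0.267 ] [-6.800e-02  4.440e-01  7.000e-03 -4.000e-03  1.000e-03 -2.058e+00]
0.21 [0.5424 0.0939 0.267 ] [-7.000e-02  5.310e-01  7.000e-03 -4.000e-03  1.000e-03 -2.402e+00]
0.24 [0.545  0.0938 0.267 ] [-6.900e-02  6.180e-01  7.000e-03 -4.000e-03  1.000e-03 -2.746e+00]
0.27 [0.5476 0.0937 0.267 ] [-6.50e-02  7.05e-01  7.00e-03 -4.00e-03  1.00e-03 -3.09e+00]
0.3 [0.5502 0.0937 0.267 ] [-0.059  0.792  0.007 -0.004  0.    -3.434]
0.33 [0.5529 0.0938 0.267 ] [-0.05   0.878  0.007 -0.004  0.    -3.777]
0.36 [0.5555 0.094  0.267 ] [-3.900e-02  9.640e-01  7.000e-03 -4.000e-03  0.000e+00 -4.121e+00]
```

Request:
apply_moves(
  commands=[
    [-0.01, 0.02, 0, 0, 0, -0.2, -1],
    [-0.02, 0.05, 0, 0, 0, -0.4, -1],
    [-0.03, 0.1, 0, 0, 0, -0.7, -1],
    [-0.04, 0.14, 0, 0, 0, -0.87, -1],
    [-0.05, 0.19, 0, 0, 0, -1.05, -1],
    [-0.05, 0.23, 0, 0, 0, -1.2, -1],
    [-0.06, 0.27, 0, 0, 0, -1.37, -1],
    [-0.06, 0.31, 0, 0, 0, -1.54, -1],
    [-0.06, 0.36, 0, 0, 0, -1.72, -1],
    [-0.07, 0.4, 0, 0, 0, -1.9, -1],
    [-0.07, 0.44, 0, 0, 0, -2.06, -1],
    [-0.07, 0.49, 0, 0, 0, -2.23, -1],
    [-0.07, 0.53, 0, 0, 0, -2.4, -1],
    [-0.07, 0.57, 0, 0, 0, -2.57, -1],
    [-0.07, 0.62, 0, 0, 0, -2.75, -1],
    [-0.07, 0.66, 0, 0, 0, -2.92, -1],
    [-0.07, 0.7, 0, 0, 0, -3.09, -1],
    [-0.07, 0.7, 0, 0, 0, -3.09, -1],
    [-0.07, 0.7, 0, 0, 0, -3.09, -1],
  ],
)

```text
time: 8.17
position: [0.5474, 0.0936, 0.2672]
eef_rot: [-0.0, 0.632, 0.775, -0.0]
wrist_force: [-6.6, -1.4, 4.3]
opening: 0.0
```

Run:
```python
from cell import *
from h import *
s=read_state();print(s['time'],s['position'],s['wrist_force'],s['opening'])
for th in np.arange(.25,.39,.02):
    p,r=pose(th,-.001,.267); print(round(th,3),p.round(4),rel(s['position'],s['eef_rot'],p,r).round(3))
```

```text
8.1667 [0.54736721 0.09360339 0.2672155 ] [-6.58575546 -1.35112138  4.32073293] 0.00033245493943061927
0.25 [0.5459 0.0938 0.267 ] [ 0.015 -0.047  0.007 -0.012 -0.003  0.237]
0.27 [0.5476 0.0937 0.267 ] [ 0.002  0.01   0.007 -0.012 -0.003  0.008]
0.29 [0.5494 0.0937 0.267 ] [-0.01   0.066  0.007 -0.012 -0.003 -0.222]
0.31 [0.5511 0.0937 0.267 ] [-0.021  0.123  0.007 -0.012 -0.003 -0.451]
0.33 [0.5529 0.0938 0.267 ] [-0.03   0.18   0.007 -0.012 -0.003 -0.68 ]
0.35 [0.5546 0.0939 0.267 ] [-0.038  0.238  0.007 -0.012 -0.004 -0.909]
0.37 [0.5563 0.094  0.267 ] [-0.046  0.295  0.007 -0.012 -0.004 -1.138]
0.39 [0.5581 0.0942 0.267 ] [-0.052  0.353  0.007 -0.012 -0.004 -1.368]
```

Request:
apply_moves(
  commands=[
    [0, 0.03, 0, 0, 0, -0.1, -1],
    [-0.01, 0.06, 0, 0, 0, -0.2, -1],
    [-0.01, 0.09, 0, 0, 0, -0.33, -1],
    [-0.02, 0.12, 0, 0, 0, -0.45, -1],
    [-0.02, 0.15, 0, 0, 0, -0.57, -1],
    [-0.03, 0.17, 0, 0, 0, -0.64, -1],
    [-0.03, 0.17, 0, 0, 0, -0.64, -1],
    [-0.03, 0.17, 0, 0, 0, -0.64, -1],
  ],
)

```text
time: 8.83
position: [0.5524, 0.0936, 0.2672]
eef_rot: [-0.001, 0.61, 0.792, -0.0]
wrist_force: [-8.5, -0.9, 5.7]
opening: 0.005
```

Request:
apply_moves(
  commands=[
    [0, 0.02, 0, 0, 0, -0.07, -1],
    [-0.01, 0.03, 0, 0, 0, -0.13, -1],
    [-0.01, 0.03, 0, 0, 0, -0.13, -1],
  ],
)

```text
time: 9.08
position: [0.5534, 0.0936, 0.2672]
eef_rot: [-0.001, 0.605, 0.796, -0.0]
wrist_force: [-8.1, 0.1, 4.2]
opening: 0.001
```

Request:
apply_moves(
  commands=[
    [0, 0.01, 0, 0, 0, -0.05, -1],
    [0, 0.025, 0, 0, 0, -0.1, -1],
    [0, 0.025, 0, 0, 0, -0.1, -1],
  ],
)

```text
time: 9.33
position: [0.5541, 0.0937, 0.2672]
eef_rot: [-0.001, 0.602, 0.798, -0.001]
wrist_force: [-8.1, -1.4, 4.8]
opening: -0.001
```

Request:
apply_moves(
  commands=[
    [0, 0.01, 0, 0, 0, 0, -1],
    [0, 0.025, 0, 0, 0, 0, -1],
    [0, 0.025, 0, 0, 0, 0, -1],
  ],
)

```text
time: 9.58
position: [0.5546, 0.0938, 0.2672]
eef_rot: [-0.001, 0.602, 0.798, -0.001]
wrist_force: [-10.2, -0.8, 7.2]
opening: -0.003
```

Request:
apply_moves(
  commands=[
    [0, 0.01, 0, 0, 0, 0, -1],
    [0, 0.02, 0, 0, 0, 0, -1],
    [0, 0.02, 0, 0, 0, 0, -1],
  ],
)

```text
time: 9.83
position: [0.5549, 0.0939, 0.2671]
eef_rot: [-0.001, 0.602, 0.798, -0.001]
wrist_force: [-13.5, -1.9, 9.4]
opening: -0.003
```

Run:
```python
from cell import *
s=read_state();print(s['time'],s['position'],s['wrist_force'],s['opening'])
```

```text
9.8333 [0.55485503 0.09385381 0.26708419] [-13.46634983  -1.87545826   9.35430207] -0.0027085511709001218
```

The force rises steeply, from 8 to 13.5 N over 0.8 mm, so the lever is on its stop. Now I'll hold it there.

Request:
apply_moves(
  commands=[
    [0, 0, 0, 0, 0, 0, -1],
    [0, 0, 0, 0, 0, 0, -1],
    [0, 0, 0, 0, 0, 0, -1],
    [0, 0, 0, 0, 0, 0, -1],
    [0, 0, 0, 0, 0, 0, -1],
    [0, 0, 0, 0, 0, 0, -1],
    [0, 0, 0, 0, 0, 0, -1],
    [0, 0, 0, 0, 0, 0, -1],
    [0, 0, 0, 0, 0, 0, -1],
    [0, 0, 0, 0, 0, 0, -1],
    [0, 0, 0, 0, 0, 0, -1],
    [0, 0, 0, 0, 0, 0, -1],
    [0, 0, 0, 0, 0, 0, -1],
    [0, 0, 0, 0, 0, 0, -1],
    [0, 0, 0, 0, 0, 0, -1],
    [0, 0, 0, 0, 0, 0, -1],
    [0, 0, 0, 0, 0, 0, -1],
    [0, 0, 0, 0, 0, 0, -1],
    [0, 0, 0, 0, 0, 0, -1],
    [0, 0, 0, 0, 0, 0, -1],
  ],
)

```text
time: 11.5
position: [0.5548, 0.0939, 0.2671]
eef_rot: [-0.001, 0.602, 0.798, -0.001]
wrist_force: [-12.6, -2.1, 8.7]
opening: 0.005
```

Run:
```python
from cell import *
from h import *
import cv2
s=read_state();print(s['time'],s['position'],s['wrist_force'],s['opening'])
for th in np.arange(.34,-.13,-.04):
    p,r=pose(th,-.001,.267); print(round(th,3),p.round(4),rel(s['position'],s['eef_rot'],p,r).round(3))
c=capture("side")["image"][:,:,::-1]; cv2.imwrite("pics/side3.png",cv2.resize(c[120:205,230:310],(640,680),interpolation=cv2.INTER_CUBIC)[80:])
a=.2322+.34-np.arcsin(34/115)
tip=np.array([HX[0]+np.sin(a)*.115,HX[1]-np.cos(a)*.115,.121]);print(tip,(proj(S,tip)-[230,120])*8-[0,80])
```

```text
11.5 [0.55481649 0.09385164 0.26708949] [-12.61333757  -2.0908428    8.72764652] 0.004646376654584454
0.34 [0.5537 0.0939 0.267 ] [ 0.01  -0.035  0.003 -0.04  -0.005  0.071]
0.3 [0.5502 0.0937 0.267 ] [ 0.038 -0.148  0.004 -0.04  -0.004  0.529]
0.26 [0.5468 0.0937 0.267 ] [ 0.07  -0.259  0.004 -0.04  -0.004  0.988]
0.22 [0.5433 0.0939 0.267 ] [ 0.106 -0.369  0.004 -0.041 -0.003  1.446]
0.18 [0.5398 0.0942 0.267 ] [ 0.147 -0.478  0.005 -0.041 -0.002  1.905]
0.14 [0.5364 0.0946 0.267 ] [ 1.930e-01 -5.850e-01  5.000e-03 -4.100e-02 -1.000e-03  2.363e+00]
0.1 [0.5329 0.0952 0.267 ] [ 0.242 -0.689  0.006 -0.041 -0.     2.821]
0.06 [0.5295 0.0958 0.267 ] [ 0.296 -0.792  0.006 -0.041  0.     3.28 ]
0.02 [0.5261 0.0967 0.267 ] [ 3.530e-01 -8.930e-01  6.000e-03 -4.100e-02  1.000e-03  3.738e+00]
-0.02 [0.5228 0.0977 0.267 ] [ 4.150e-01 -9.910e-01  7.000e-03 -4.100e-02  2.000e-03  4.196e+00]
-0.06 [0.5195 0.0988 0.267 ] [ 4.800e-01 -1.087e+00  7.000e-03 -4.100e-02  3.000e-03  4.655e+00]
-0.1 [0.5163 0.1    0.267 ] [ 5.500e-01 -1.180e+00  7.000e-03 -4.100e-02  4.000e-03  5.113e+00]
[0.57960257 0.06992983 0.121     ] [355.40638229 335.07918927]
```

View pics/side3.png

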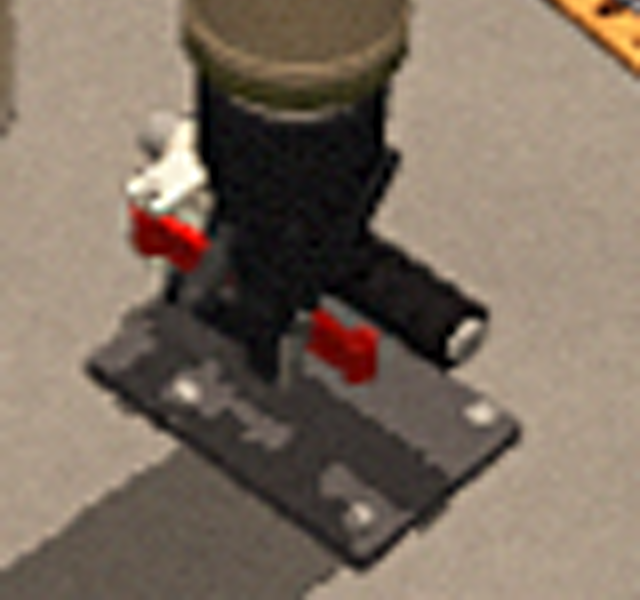

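The lever tip shows at about (360,335) in the crop, against (355,335) predicted for 0.34 rad. It is on the stop and has been held there 1.7 s at about 13 N. Now I'll ease it back along the arc, slowly.

Request:
apply_moves(
  commands=[
    [0.0, -0.02, 0, 0, 0, 0.03, -1],
    [0.01, -0.04, 0, 0, 0, 0.08, -1],
    [0.02, -0.07, 0, 0, 0, 0.2, -1],
    [0.03, -0.11, 0, 0, 0, 0.38, -1],
    [0.04, -0.15, 0, 0, 0, 0.53, -1],
    [0.05, -0.18, 0, 0, 0, 0.68, -1],
    [0.06, -0.22, 0, 0, 0, 0.83, -1],
    [0.07, -0.26, 0, 0, 0, 0.99, -1],
    [0.08, -0.3, 0, 0, 0, 1.14, -1],
    [0.09, -0.33, 0, 0, 0, 1.3, -1],
    [0.11, -0.37, 0, 0, 0, 1.45, -1],
    [0.12, -0.4, 0, 0, 0, 1.6, -1],
    [0.13, -0.44, 0, 0, 0, 1.75, -1],
    [0.15, -0.48, 0, 0, 0, 1.9, -1],
    [0.16, -0.51, 0, 0, 0, 2.06, -1],
    [0.18, -0.55, 0, 0, 0, 2.2, -1],
    [0.19, -0.58, 0, 0, 0, 2.36, -1],
    [0.21, -0.62, 0, 0, 0, 2.5, -1],
    [0.22, -0.65, 0, 0, 0, 2.66, -1],
    [0.24, -0.69, 0, 0, 0, 2.82, -1],
  ],
)

```text
time: 13.22
position: [0.5338, 0.0953, 0.2672]
eef_rot: [-0.0, 0.696, 0.718, -0.0]
wrist_force: [-5.6, -1.2, 1.5]
opening: -0.001
```

Run:
```python
from cell import *
from h import *
s=read_state();print(s['time'],s['position'],s['wrist_force'],s['opening'])
for th in np.arange(.1,-.13,-.02):
    p,r=pose(th,-.001,.267); print(round(th,3),p.round(4),rel(s['position'],s['eef_rot'],p,r).round(3))
```

```text
13.2167 [0.53375058 0.09531434 0.26721787] [-5.6137719  -1.15420723  1.50907803] -0.0011679000854451702
0.1 [0.5329 0.0952 0.267 ] [-0.005 -0.027  0.007 -0.004  0.002 -0.006]
0.08 [0.5312 0.0955 0.267 ] [ 0.008 -0.084  0.007 -0.004  0.002  0.223]
0.06 [0.5295 0.0958 0.267 ] [ 0.022 -0.14   0.007 -0.004  0.003  0.453]
0.04 [0.5278 0.0962 0.267 ] [ 0.037 -0.196  0.007 -0.004  0.003  0.682]
0.02 [0.5261 0.0967 0.267 ] [ 0.054 -0.252  0.007 -0.004  0.003  0.911]
-0.0 [0.5245 0.0972 0.267 ] [ 0.071 -0.307  0.007 -0.004  0.003  1.14 ]
-0.02 [0.5228 0.0977 0.267 ] [ 0.089 -0.362  0.007 -0.004  0.003  1.369]
-0.04 [0.5212 0.0982 0.267 ] [ 0.109 -0.417  0.007 -0.004  0.003  1.598]
-0.06 [0.5195 0.0988 0.267 ] [ 0.13  -0.471  0.007 -0.004  0.003  1.828]
-0.08 [0.5179 0.0994 0.267 ] [ 0.151 -0.525  0.007 -0.004  0.003  2.057]
-0.1 [0.5163 0.1    0.267 ] [ 0.174 -0.578  0.007 -0.004  0.003  2.286]
-0.12 [0.5146 0.1007 0.267 ] [ 0.198 -0.631  0.007 -0.004  0.003  2.515]
```

Request:
apply_moves(
  commands=[
    [0.0, -0.03, 0, 0, 0, 0.1, -1],
    [0.01, -0.06, 0, 0, 0, 0.2, -1],
    [0.01, -0.09, 0, 0, 0, 0.3, -1],
    [0.02, -0.12, 0, 0, 0, 0.4, -1],
    [0.03, -0.15, 0, 0, 0, 0.5, -1],
    [0.03, -0.18, 0, 0, 0, 0.6, -1],
    [0.04, -0.21, 0, 0, 0, 0.72, -1],
    [0.05, -0.23, 0, 0, 0, 0.82, -1],
    [0.05, -0.25, 0, 0, 0, 0.9, -1],
    [0.06, -0.27, 0, 0, 0, 1.0, -1],
    [0.07, -0.29, 0, 0, 0, 1.1, -1],
    [0.07, -0.31, 0, 0, 0, 1.14, -1],
    [0.07, -0.33, 0, 0, 0, 1.14, -1],
    [0.07, -0.35, 0, 0, 0, 1.14, -1],
    [0.07, -0.37, 0, 0, 0, 1.14, -1],
    [0.07, -0.39, 0, 0, 0, 1.14, -1],
    [0.07, -0.41, 0, 0, 0, 1.14, -1],
    [0.07, -0.41, 0, 0, 0, 1.14, -1],
  ],
)

```text
time: 14.72
position: [0.5215, 0.0973, 0.2674]
eef_rot: [0.0, 0.731, 0.683, 0.0]
wrist_force: [0.8, 0.4, -0.4]
opening: 0.0
```

The lever is fully out and the force has dropped to zero. Next I'll back off 36 mm and rise.

Request:
apply_moves(
  commands=[
    [0, -0.1, 0, 0, 0, 0, -1],
    [0, -0.25, 0, 0, 0, 0, -1],
    [0, -0.45, 0, 0, 0, 0, -1],
    [0, -0.65, 0, 0, 0, 0, -1],
    [0, -0.85, 0, 0, 0, 0, -1],
    [0, -1.0, 0, 0, 0, 0, -1],
    [0, -1.1, 0, 0, 0, 0, -1],
    [0, -1.2, -0.1, 0, 0, 0, -1],
    [0, -1.2, -0.4, 0, 0, 0, -1],
    [0, -1.2, -0.9, 0, 0, 0, -1],
    [0, -1.2, -1.4, 0, 0, 0, -1],
    [0, -1.2, -1.9, 0, 0, 0, -1],
    [0, -1.2, -2.4, 0, 0, 0, -1],
    [0, -1.2, -2.9, 0, 0, 0, -1],
    [0, -1.2, -3.4, 0, 0, 0, -1],
    [0, -1.2, -3.8, 0, 0, 0, -1],
    [0, -1.2, -4.1, 0, 0, 0, -1],
    [0, -1.2, -4.3, 0, 0, 0, -1],
    [0, -1.2, -4.4, 0, 0, 0, -1],
    [0, -1.2, -4.4, 0, 0, 0, -1],
  ],
)

```text
time: 16.38
position: [0.4856, 0.0996, 0.3997]
eef_rot: [0.0, 0.731, 0.683, 0.0]
wrist_force: [0.9, -0.2, 0.0]
opening: 0.0
```

Run:
```python
from cell import *
from h import *
import cv2
s=read_state();print(s['time'],s['position'],s['wrist_force'],abs(s['joint_velocities']).max())
c=capture("side")["image"][:,:,::-1]; cv2.imwrite("pics/side4.png",c)
b=cv2.imread("pics/side0.png")
o=np.hstack([cv2.resize(x[135:205,230:305],(390,364),interpolation=cv2.INTER_CUBIC) for x in(b,c)])
cv2.imwrite("pics/cmp4.png",o)
for n,x0,x1,y0,y1 in(("clutch",305,365,200,275),("jar",225,250,210,245),("girder",315,390,280,370),("can",212,236,102,150)):
    print(n,np.abs(b[y0:y1,x0:x1].astype(int)-c[y0:y1,x0:x1]).mean())
```

```text
16.3833 [0.48559913 0.09959736 0.39972411] [ 0.88799054 -0.206781    0.0404693 ] 0.0204805124478749
clutch 6.631851851851851
jar 20.397714285714287
girder 7.269827160493827
can 22.89525462962963
```

View pics/cmp4.png

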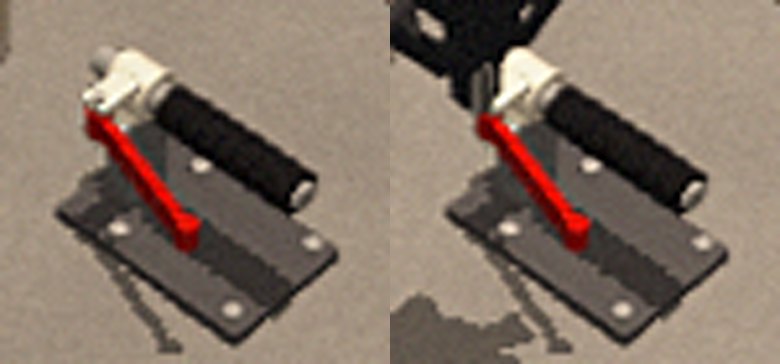

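View pics/side4.png

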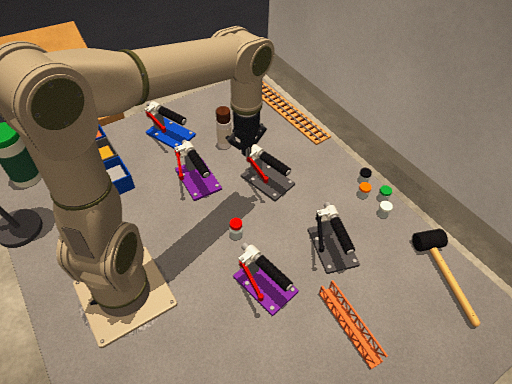

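The lever tip is back where it began: (185,232) before and (575-390=185,232) after. The jar (236,228), can (222,128), clutch and girder stand at the same pixels as at the start, and the image differences come from the arm and its shadow.

```bash
python3 -c "
from cell import *
print(sign_off())"
```

```text
the job is handed in; nothing more can be done
None
```

The brake check is done and handed in at about 16.4 s, with the gripper well clear of the lever. I picked the red lever on the dark base and left the blue and purple look-alikes alone.

- **Press:** With the shut fingers' backs I pressed the outer face about 85 mm from the pivot, following the lever's arc. Contact was at 3.6 N.
- **Stop and hold:** The lever met its stop where predicted. Horizontal force rose from 8 to 13.5 N over 0.8 mm, and the lever tip was within about 1 pixel of its predicted place for 0.34 rad. I held it there for about 1.7 s.
- **Release:** I eased it out over about 3 s. It was still bearing on the fingers (5.7 N) at the one reading on the way, about 0.1 rad from fully out, and force was zero once it was out. I then backed off 36 mm and rose.
- **Last checks:** The lever is back at its starting pixels and the wrist force is near zero. By eye, the clutch, jar, can and girder are unmoved. My automatic image comparison for these did not settle it, because it also picks up the arm and its shadow.
- **Unexpected reading:** While pressing there was also an upward force, up to 9.4 N at the stop. The contact was probably on a slightly sloping part of the finger's back at the blade's upper edge.

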